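# Shim the rocking griddle

## Robot

A 6-joint arm with a two-finger parallel gripper is mounted at the origin on the work surface. World frame = base frame: x ahead of the robot, y to its left, z up, the work surface at z = 0. Lengths are in m, angles in rad, forces in N, time in s.
With the tool pointing down it reaches from about 0.275 to 0.725 m from the base axis. Payload 5.6 kg.
Tool frame: the origin (TCP) lies between the finger pads; the fingertips stand 14 mm ahead of it and the grasp point (between the pads) lies 5 mm behind it; z points along the fingers, y is the line along which they close (so a half turn about z gives the same grasp; the last joint's range is limited). The gripper opens to 85 mm and grips with 20 to 120 N. Pads are 22 mm wide; open, the fingers measure 114 mm over their backs; the gripper's body (76 mm by 85 mm) begins 54 mm behind the grasp point. The pads swing forward as they close: fully open they stand 13 mm farther back than shut.
Start: joints at [1.553, 0.255, 0.108, 0, -1.424, -0.285], TCP at [0.164, 0.525, 0.224] pointing down, gripper open.
Joint ranges: [-2.95, 2.95], [-1.21, 1.97], [-1.09, 1.5], [-2.87, 1.71], [-2.94, -0.07], [-3.05, 3.05]. Speed limits (rad/s): [2.57, 2.57, 3.14, 3.14, 3.14, 3.14].

## Interface

Orientations are given as [roll, pitch, yaw] about the fixed x, y, z axes, in that order (R = Rz(yaw) Ry(pitch) Rx(roll)).
In Python, from cell import telemetry, eyes, ticket gives the robot as it stands. The module is installed in compiled form; this text tells all that it offers.
- The arm moves only by the shell command python3 -m pendant 'ROWS' [OPENING] [FORCE]. ROWS is JSON, a list of rows, each a list of 6 numbers: the shift along the tool's x, y, z in m, then the turn, a rotation vector about the tool's x, y, z in degrees. A call has 1 to 12 rows; each row shifts and turns the commanded pose from where the row before left it, along the tool's axes as they then stand; what a row does not reach is not made up. A row lasts 1/12 s, in which the tool goes at most 41.7 mm and 7.16 degrees, less where a joint would pass 70% of its speed; a pose out of reach is approached as far as the arm can. A call with a gripper value outside its range is refused whole. OPENING is the finger opening in m, from 0 to 0.0854, set as the call begins (- or left out, the last holds). The fingers move at their own pace and stop on an object; FORCE is the grip in N (left out, the last holds). Time passes only in rows, so rows that do not move let the fingers close. It gives the time, the measured TCP pose, the force, the opening and the grip force at its end, in the units of the state.
- telemetry.observe(): the state, without advancing time (a new reading comes with each control period).
- eyes.grab_frame(name): name is "side" or "top" or "wrist"; returns a dict with "color" (480x640x3 uint8, red, green, blue), "range_z" (480x640 float32, m along the optical axis (not along the pixel's ray), 0 where there is no reading), "fx", "fy", "cx", "cy" (pixels), "dist_coeffs" ([k1, k2, p1, p2, k3] as OpenCV has them; the pictures are not rectified), "eye" and "orientation" of the camera in the world. Camera axes: x right, y up, looking along -z (the intrinsics and any distortion apply to the point x, -y, -z); pixel columns grow to the right and rows downward; lengths in m; the calibration is good to about 2 mm. A picture is of the moment at which its call begins.
- ticket.sign_off(): hands the job in; it is judged then, once.
The state is a dict: "time": time; "joints": joint angles; "qvel": joint speeds; "effort": joint torques, N m; "eef_pos": TCP position; "eef_rot": TCP orientation; "wrist_force": force on the tool from outside, world axes, zero at the start; "torque": the same for the moment, N m; "grip_width": finger opening in m; "gripper_force": force on a finger pad.
Only numpy, scipy, OpenCV 4.12 (cv2) and the standard library are available. Lean on these libraries where they do the work, as an engineer would, in place of code of your own. Each camera call takes 0.05 s, during which the arm holds its last target. There are 200 camera calls.

## Task

The countertop griddle rocks because one of its front feet hangs clear of the worktop. First stand the yellow spirit level on the griddle plate and let go of it; then slide the thin end of the orange shim along the worktop under the middle of the hanging foot until it drags snugly, but do not force it further and jack the foot up. Finish still holding the shim there, flat on the worktop, so that the level can be read; leave the other things on the worktop where they stand.

Things in the scene. Friction and masses are not known exactly. Their poses are not given: they have to be found in the camera images.
- griddle: Fixed steel countertop griddle, casing 380 (x) x 300 mm (y), underside 52 mm up, on four black rubber feet. Origin: below its centre, 0 to 4 mm above the worktop. Local -x is its front, facing roughly the robot's left (world +y), with a knob sticking out 22 mm; local +y is along its width, roughly away from the robot.
- plate (a point): Centre of the top face of the dark cooking plate, 160 mm above the griddle's origin; axes as the griddle's. The plate is flat and level, 300 mm (x) by 276 mm (y); rims at both sides and at the back (+x) stand 24 mm above it; in front (-x) is a grease channel 34 mm wide.
- foot_base (a point): Centre of the flat underside of the hanging foot: black rubber, 40 mm diameter, 26 mm tall, at the griddle's front corner farther from the robot, local (-160, +124) mm; axes as the griddle's. It hangs 4.5 to 8 mm above the worktop, differently each time. The casing, 52 mm up, overhangs the foot's edge by 10 mm in front, 6 mm at the side.
- hang_foot (a joint): How far the rubber of the hanging foot is squashed upwards, m: 0 when untouched, at most 0.006. It yields 1 mm for each 4 N of upward push and springs back. Snug is 0.0004 to 0.0036.
- shim: Loose orange plastic shim, 32 mm wide, 80 g, lying flat, tip roughly to the robot's right: a heel block to hold it by, 40 mm long, 28 mm high, then a blade 126 mm long tapering evenly from 20 mm thick to 2 mm at the tip (1 mm in 7). Origin: centre of the heel's underside; local +x points to the tip (at 146 mm), z up. Friction about 0.6 on rubber and worktop.
- level: Loose yellow spirit level, 200 mm long (local x), 24 mm wide (y), 42 mm high (z), about 0.22 kg, standing on its long narrow base on the worktop. Origin: centre of its underside.
- pepper_mill: Dark wooden pepper mill, 58 mm across, 180 mm tall, bystander. Origin: centre of its underside.
- ramekin: Small white ceramic bowl, 84 mm across, 45 mm tall, bystander. Origin: centre of its underside.
- oil_bottle: Green glass oil bottle, 60 mm across, 190 mm tall, bystander. Origin: centre of its underside.
There are look-alikes about, which are no part of the job. Leave any blue or pink look-alike of the level alone.

How it is judged:
By the outcome, as a careful person would: the job done as asked, in the order asked, and still so for the second after the job is handed in, while the arm keeps its last pose, push and grip.
It also fails if it takes over 72 s, if anything falls off the work surface, if the arm or the gripper's body presses on something with over 40 N, if the wrist force passes 120 N, or if a joint passes its speed limit or range.

## Working session

There is one attempt and no reset: what is moved stays moved. The work goes in short steps, Python scripts to look and compute and a shell command to move; the robot and the scene stay as the last step left them, time stands still between calls to the robot, and variables do not carry over. Pictures are saved under pics/ and viewed, at most 10 in all, crops included, and the job is handed in when it is done.

```bash
mkdir -p pics
cat > h.py <<'E'
import numpy as np, cv2
from scipy.spatial.transform import Rotation as R
from cell import telemetry, eyes, ticket
def grab(n):
    f=eyes.grab_frame(n); np.save('pics/'+n+'.npy',f,allow_pickle=True)
    cv2.imwrite('pics/%s_%d.png'%(n,int(telemetry.observe()['time']*1000)),f['color'][:,:,::-1]); return f
def rot(o):
    o=np.array(o,float)
    return o if o.shape==(3,3) else (R.from_quat(o).as_matrix() if o.size==4 else R.from_euler('xyz',o).as_matrix())
def load(n): return np.load('pics/'+n+'.npy',allow_pickle=True).item()
def rays(f,uv):
    K=np.array([[f['fx'],0,f['cx']],[0,f['fy'],f['cy']],[0,0,1]])
    p=cv2.undistortPoints(np.array(uv,float).reshape(-1,1,2),K,np.array(f['dist_coeffs'],float)).reshape(-1,2)
    return np.c_[p[:,0],-p[:,1],-np.ones(len(p))]@rot(f['orientation']).T
def atz(f,uv,z):
    d=rays(f,uv); e=np.array(f['eye']); return e+d*((z-e[2])/d[:,2])[:,None]
def deep(f,uv):
    uv=np.array(uv).reshape(-1,2); d=rays(f,uv); r=np.array([np.median(f['range_z'][v-1:v+2,u-1:u+2]) for u,v in uv.astype(int)])
    return np.array(f['eye'])+d*r[:,None]
E
python3 - <<'E'
from h import *
np.set_printoptions(precision=4,suppress=True)
for n in ['top','side']:
    f=grab(n); print(n,f['eye'],f['orientation'],f['fx'],f['dist_coeffs'])
print(telemetry.observe())
E
ls pics
```

```text
top [0.3763 0.0639 1.1249] [ 0.1261  0.0234 -1.5992] 438.0329592621275 [-0.0919  0.      0.      0.      0.    ]
side [ 1.1727 -0.4523  1.3114] [ 0.6195 -0.0063  0.9275] 620.9731203772365 [-0.083  0.     0.     0.     0.   ]
{'time': 0.1, 'joints': array([ 1.5526,  0.2557,  0.1071, -0.0004, -1.4239, -0.2846]), 'qvel': array([-0.001 , -0.0022,  0.0033,  0.0027, -0.0007,  0.0012]), 'effort': array([ -0.0025, -38.7602,  23.8478,   5.378 ,  -0.0037,   0.    ]), 'eef_pos': array([0.1638, 0.5245, 0.2237]), 'eef_rot': array([ 3.1399, -0.0001, -0.3029]), 'wrist_force': array([ 0.8121, -0.0519, -0.1224]), 'torque': array([0.0281, 0.0074, 0.0152]), 'gripper_force': 0.0, 'grip_width': 0.08521871687637532}
side.npy
side_100.png
top.npy
top_50.png
```

View pics/top_50.png

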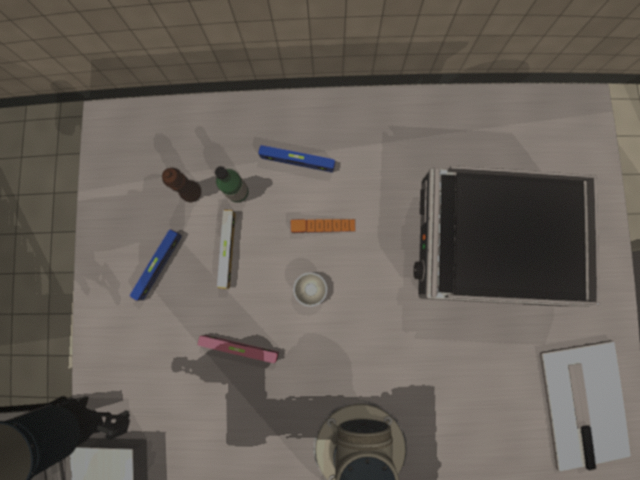

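View pics/side_100.png

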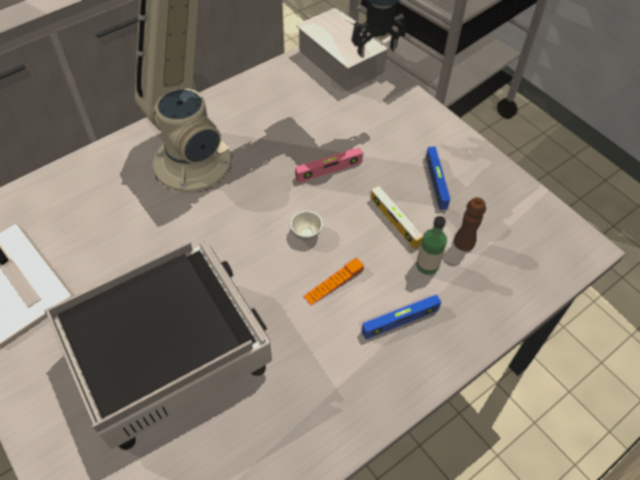

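The top view shows the yellow level at about (226,248), next to the oil bottle at (232,186). The shim is at (323,226) with its heel at (297,226), and the griddle spans (425–595, 170–300). I'll measure these from the depth image.

```bash
cat > m.py <<'E'
from h import *
np.set_printoptions(precision=4,suppress=True)
def cloud(f):
    v,u=np.mgrid[0:480,0:640]; uv=np.c_[u.ravel(),v.ravel()]
    P=np.array(f['eye'])+rays(f,uv)*f['range_z'].reshape(-1,1); return P.reshape(480,640,3)
def rect(P):
    (c,s,a)=cv2.minAreaRect(P[:,:2].astype(np.float32)*1000); return np.round(c,1),np.round(s,1),round(a,2)
E
python3 - <<'E'
from m import *
f=load('top'); P=cloud(f); hsv=cv2.cvtColor(f['color'],cv2.COLOR_RGB2HSV)
def box(u0,u1,v0,v1):
    m=np.zeros((480,640),bool); m[v0:v1,u0:u1]=1; return m
b=box(205,245,203,295)
Q=P[b&(P[:,:,2]>.025)]; print('level',rect(Q),np.median(Q[:,2]),len(Q))
o=box(280,365,210,242)&(hsv[:,:,1]>120)&(hsv[:,:,0]<20); Q=P[o]; print('shim',rect(Q),len(Q),Q[:,2].min(),Q[:,2].max())
print('worktop z',np.median(P[260:280,340:400,2]))
g=box(400,620,150,320)&(P[:,:,2]>.10); Q=P[g]; print('griddle',rect(Q),Q[:,2].max())
r=box(400,620,150,320)&(P[:,:,2]>.172); print('rims',rect(P[r]),np.median(P[r][:,2]))
print('plate z',np.median(P[200:270,480:560,2]))
for n,bb in dict(ram=(288,332,268,312),mill=(160,205,160,205),bot=(212,250,163,205)).items():
    Q=P[box(*bb)&(P[:,:,2]>.015)]; print(n,rect(Q),Q[:,2].max())
# side view
f=load('side'); P=cloud(f); hsv=cv2.cvtColor(f['color'],cv2.COLOR_RGB2HSV)
o=box(295,370,255,310)&(hsv[:,:,1]>150)&(hsv[:,:,0]<20); Q=P[o]; print('shim side',rect(Q),len(Q))
Q=P[box(365,425,183,250)&(P[:,:,2]>.03)]; print('level side',rect(Q),np.median(Q[:,2]),len(Q))
r=box(40,280,230,450)&(P[:,:,2]>.172); print('rims side',rect(P[r]),np.median(P[r][:,2]))
c=lambda x:cv2.boxPoints(cv2.minAreaRect(x[:,:2].astype(np.float32)))
print(c(P[r]))
E
```

```text
level (array([491.9, 195.6]), array([289.3, 197.8]), 83.07) 0.04093650191595399 871
shim (array([479.,  79.]), array([162.2, 204. ]), 87.58) 748 -0.0036853954279434387 1.1248928832348253
worktop z -0.0009566904299626033
griddle (array([ 508.7, -244.2]), array([595.7, 307.9]), 85.92) 1.1248928832348253
rims (array([ 507. , -243.9]), array([598.6, 298.3]), 86.52) 0.18429842152519366
plate z 0.16144799348658467
ram (array([398. , 110.8]), array([81.3, 81.4]), 24.81) 1.1248928832348253
mill (array([517.4, 260.5]), array([480.8,  56.2]), 47.67) 1.1248928832348253
bot (array([534.3, 181.5]), array([391.8,  59.2]), 42.63) 1.1248928832348253
shim side (array([ 820.6, -188.4]), array([131.4, 870.3]), 44.57) 825
level side (array([836.6, -10.6]), array([ 143.2, 1100.9]), 44.69) 0.037492459986706916 718
rims side (array([ 763.2, -395.8]), array([339. , 825.9]), 84.99) 0.18152064838055915
[[ 0.337  -0.5286]
 [ 1.1597 -0.6007]
 [ 1.1893 -0.263 ]
 [ 0.3666 -0.1908]]
```

Run:
```python
from m import *
def box(u0,u1,v0,v1):
    m=np.zeros((480,640),bool); m[v0:v1,u0:u1]=1; return m
f=load('top'); P=cloud(f); hsv=cv2.cvtColor(f['color'],cv2.COLOR_RGB2HSV); ok=(f['range_z']>0)&(P[:,:,2]<.25)
Q=P[box(205,245,203,295)&ok&(P[:,:,2]>.028)&(P[:,:,2]<.055)]; print('level',rect(Q),np.median(Q[:,2]),len(Q))
o=box(280,365,210,242)&ok&(hsv[:,:,1]>120)&(hsv[:,:,0]<20); Q=P[o]; print('shim',rect(Q),len(Q))
for n,lo,hi in(('g',.1,.25),('rims',.172,.25)):
    Q=P[box(400,620,150,320)&ok&(P[:,:,2]>lo)]; print(n,rect(Q)); print(cv2.boxPoints(cv2.minAreaRect(Q[:,:2].astype(np.float32))))
for n,bb in dict(ram=(288,332,268,312),mill=(160,205,160,205),bot=(212,250,163,205)).items():
    Q=P[box(*bb)&ok&(P[:,:,2]>.015)]; print(n,rect(Q),Q[:,2].max())
f=load('side'); P=cloud(f); hsv=cv2.cvtColor(f['color'],cv2.COLOR_RGB2HSV); ok=(f['range_z']>0)&(P[:,:,2]<.25)
o=box(295,370,255,310)&ok&(hsv[:,:,1]>150)&(hsv[:,:,0]<20); Q=P[o]; print('shim side',rect(Q),len(Q))
Q=P[box(365,425,183,250)&ok&(P[:,:,2]>.028)&(P[:,:,2]<.055)]; print('level side',rect(Q),np.median(Q[:,2]),len(Q))
Q=P[box(40,280,230,450)&ok&(P[:,:,2]>.172)]; print('rims side',rect(Q)); print(cv2.boxPoints(cv2.minAreaRect(Q[:,:2].astype(np.float32))))
fw=grab('wrist');print(fw['eye'],fw['orientation'])
```

```text
level (array([507.5, 324. ]), array([ 26.2, 197.3]), 84.96) 0.04095779285350354 836
shim (array([563. ,  75.2]), array([ 34.3, 162.6]), 0.48) 747
g (array([ 501.6, -339.8]), array([400.7, 300.8]), 84.4)
[[ 0.3324 -0.5246]
 [ 0.6317 -0.5539]
 [ 0.6708 -0.1551]
 [ 0.3715 -0.1257]]
rims (array([ 499.4, -369.6]), array([340.2, 293.7]), 85.0)
[[ 0.3383 -0.5262]
 [ 0.6309 -0.5518]
 [ 0.6606 -0.2129]
 [ 0.368  -0.1873]]
ram (array([397.8, 111.3]), array([79. , 81.1]), 88.14) 0.04870425372640552
mill (array([663.8, 420. ]), array([47.1, 55.8]), 64.56) 0.1817868679364999
bot (array([657.9, 295.7]), array([53.7, 59.4]), 39.89) 0.1931190442817814
shim side (array([563.9,  75. ]), array([164.3,  35.1]), 89.3) 816
level side (array([509.1, 322.8]), array([ 31. , 200.6]), 84.58) 0.03691954159869848 689
rims side (array([ 499.9, -372.7]), array([339. , 297.2]), 84.99)
[[ 0.337  -0.5286]
 [ 0.6331 -0.5545]
 [ 0.6627 -0.2168]
 [ 0.3666 -0.1908]]
[0.2376 0.502  0.3724] [-0.3049 -0.0012 -1.8735]
```

```bash
python3 -m pendant '[[0,0,0,0,0,-6.2],[0,0,0,0,0,-6.2],[0.036,0.017,0,0,0,0],[0.036,0.017,0,0,0,0],[0.036,0.017,0,0,0,0],[0.036,0.017,0,0,0,0],[0.036,0.017,0,0,0,0],[0.036,0.017,0,0,0,0],[0.036,0.017,0,0,0,0],[0.036,0.017,0,0,0,0],[0.036,0.017,0,0,0,0],[0.036,0.017,0,0,0,0]]' 0.06
cat > to.py <<'E'
from m import *
import sys
# usage: to.py x y z yaw(deg) -> remaining shift in tool axes (tool vertical), turn about tool z
def tgt(x,y,z,yaw):
    s=telemetry.observe(); Rm=R.from_euler('xyz',s['eef_rot']).as_matrix()
    d=Rm.T@(np.array([x,y,z])-s['eef_pos']); Rt=R.from_euler('xyz',[np.pi,0,np.radians(yaw)]).as_matrix()
    print('shift',d*1000,'turn deg',np.degrees(R.from_matrix(Rm.T@Rt).as_rotvec()),'t',s['time'],'F',s['wrist_force'],'pos',s['eef_pos'],'w',s['grip_width'])
if __name__=='__main__': tgt(*map(float,sys.argv[1:]))
E
python3 -m pendant '[[0,0,0,0,0,0],[0,0,0,0,0,0]]'
python3 - <<'E'
from to import *
f=grab('wrist'); tgt(.508,.3235,.022,-5)
E
ls pics
```

```text
time: 1.15
eef_pos: [0.5093, 0.3232, 0.2242]
eef_rot: [3.141, 0.0, -0.086]
wrist_force: [0.9, 0.2, 0.9]
grip_width: 0.0599
gripper_force: 0.0
time: 1.32
eef_pos: [0.5093, 0.323, 0.2233]
eef_rot: [3.14, 0.001, -0.09]
wrist_force: [-0.5, -0.1, 0.8]
grip_width: 0.0596
gripper_force: 0.0
shift [  0.0475   0.2983 201.6686] turn deg [ 0.0472  0.0676 -0.0526] t 1.3667 F [-0.2174 -0.2118  0.0742] pos [0.5082 0.3239 0.2237] w 0.06028310431079504
side.npy
side_100.png
top.npy
top_50.png
wrist.npy
wrist_1366.png
wrist_150.png
```

```bash
python3 -m pendant '[[0,0,0.035,0,0,0],[0,0,0.035,0,0,0],[0,0,0.035,0,0,0],[0,0,0.035,0,0,0],[0,0,0.03,0,0,0],[0,0,0.016,0,0,0],[0,0,0.008,0,0,0],[0,0,0.006,0,0,0],[0,0,0,0,0,0]]'
python3 -m pendant '[[0,0,0,0,0,0],[0,0,0,0,0,0],[0,0,0,0,0,0],[0,0,0,0,0,0],[0,0,0,0,0,0],[0,0,0,0,0,0]]' 0 50
```

```text
time: 2.12
eef_pos: [0.5074, 0.3251, 0.0243]
eef_rot: [3.141, 0.0, -0.085]
wrist_force: [-0.1, 0.1, 0.2]
grip_width: 0.06
gripper_force: 0.0
time: 2.62
eef_pos: [0.5086, 0.3251, 0.0261]
eef_rot: [-3.14, -0.002, -0.086]
wrist_force: [-2.4, -0.7, 6.1]
grip_width: 0.0225
gripper_force: 49.6
```

View pics/wrist_1366.png

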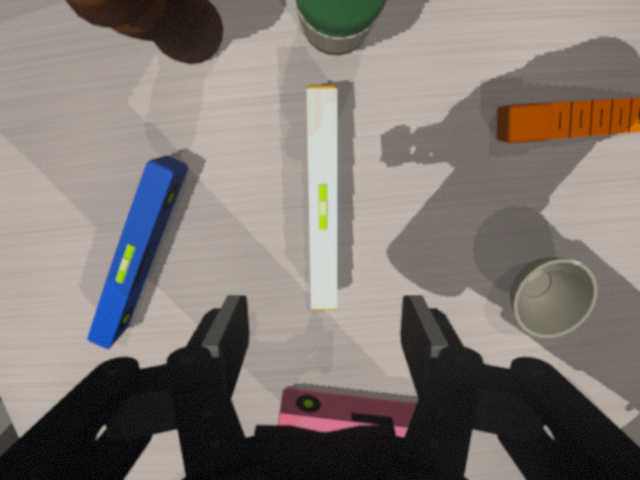

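The wrist view shows the level at (322,195), between the fingers; the gripper is now closed on it. Lifting.

```bash
python3 -m pendant '[[0,0,-0.010,0,0,0],[0,0,-0.020,0,0,0],[0,0,-0.032,0,0,0],[0,0,-0.032,0,0,0],[0,0,-0.032,0,0,0],[0,0,-0.032,0,0,0],[0,0,-0.032,0,0,0],[0,0,-0.032,0,0,0],[0,0,-0.02,0,0,0],[0,0,-0.01,0,0,0],[0,0,0,0,0,0]]'
python3 to.py .498 -.378 .28 -5
```

```text
time: 3.53
eef_pos: [0.5087, 0.3249, 0.2799]
eef_rot: [-3.138, -0.004, -0.087]
wrist_force: [-0.5, 0.2, -2.3]
grip_width: 0.0224
gripper_force: 49.6
shift [ 50.1433 701.1745  -2.7017] turn deg [-0.2251 -0.2127  0.0375] t 3.5333 F [-0.4702  0.1775 -2.2655] pos [0.5087 0.3249 0.2799] w 0.022440684106911343
```

```bash
python3 -m pendant '[[0.0007,0.01,0,0,0,0],[0.0015,0.02,0,0,0,0],[0.0022,0.03,0,0,0,0],[0.0022,0.03,0,0,0,0],[0.0022,0.03,0,0,0,0],[0.0022,0.03,0,0,0,0],[0.0022,0.03,0,0,0,0],[0.0022,0.03,0,0,0,0],[0.0022,0.03,0,0,0,0],[0.0022,0.03,0,0,0,0],[0.0022,0.03,0,0,0,0],[0.0022,0.03,0,0,0,0]]'
python3 -m pendant '[[0.0022,0.03,0,0,0,0],[0.0022,0.03,0,0,0,0],[0.0022,0.03,0,0,0,0],[0.0022,0.03,0,0,0,0],[0.0022,0.03,0,0,0,0],[0.0022,0.03,0,0,0,0],[0.0022,0.03,0,0,0,0],[0.0022,0.03,0,0,0,0],[0.0022,0.03,0,0,0,0],[0.0022,0.03,0,0,0,0],[0.0022,0.03,0,0,0,0],[0.0022,0.03,0,0,0,0]]'
python3 to.py .498 -.378 .28 -5
```

```text
time: 4.53
eef_pos: [0.5021, -0.0082, 0.275]
eef_rot: [3.141, 0.003, -0.087]
wrist_force: [0.4, 0.3, -2.4]
grip_width: 0.0223
gripper_force: 49.5
time: 5.53
eef_pos: [0.4974, -0.3685, 0.2747]
eef_rot: [-3.14, 0.003, -0.087]
wrist_force: [0.7, 0.1, -2.2]
grip_width: 0.0226
gripper_force: 49.5
shift [ 1.375   9.4452 -5.3311] turn deg [-0.0959  0.1708  0.0355] t 5.5333 F [ 0.6667  0.0733 -2.2131] pos [ 0.4974 -0.3685  0.2747] w 0.022571127454505346
```

```bash
python3 -m pendant '[[0,0.009,0.005,0,0,0],[0,0,0.015,0,0,0],[0,0,0.02,0,0,0],[0,0,0.02,0,0,0],[0,0,0.013,0,0,0],[0,0,0.005,0,0,0],[0,0,0,0,0,0]]'
python3 -m pendant '[[0,0,0.002,0,0,0],[0,0,0,0,0,0]]'|grep -E 'pos|wrist'
python3 -m pendant '[[0,0,0.002,0,0,0],[0,0,0,0,0,0]]'|grep -E 'pos|wrist'
python3 -m pendant '[[0,0,0.002,0,0,0],[0,0,0,0,0,0]]'|grep -E 'pos|wrist'
```

```text
time: 6.12
eef_pos: [0.4966, -0.3754, 0.196]
eef_rot: [-3.139, 0.005, -0.087]
wrist_force: [-0.3, -0.6, -2.3]
grip_width: 0.0224
gripper_force: 49.6
eef_pos: [0.4983, -0.3763, 0.1971]
wrist_force: [0.5, -0.2, -2.0]
eef_pos: [0.4983, -0.3762, 0.1949]
wrist_force: [0.0, 0.1, -3.9]
eef_pos: [0.4981, -0.3761, 0.1923]
wrist_force: [-0.3, -0.4, -3.5]
```

```bash
for i in 1; do python3 -m pendant '[[0,0,0.003,0,0,0],[0,0,0,0,0,0]]'|grep -E 'pos|wrist'
python3 -m pendant '[[0,0,0.0015,0,0,0],[0,0,0,0,0,0]]'|grep -E 'pos|wrist'
python3 -m pendant '[[0,0,0.0015,0,0,0],[0,0,0,0,0,0]]'|grep -E 'pos|wrist'; done
```

```text
eef_pos: [0.4979, -0.376, 0.1889]
wrist_force: [-0.6, -0.4, -3.2]
eef_pos: [0.498, -0.3763, 0.1885]
wrist_force: [-0.7, 1.2, -0.3]
eef_pos: [0.4981, -0.3764, 0.1884]
wrist_force: [-2.5, 3.3, 6.3]
```

```bash
python3 -m pendant '[[0,0,-0.001,0,0,0],[0,0,0,0,0,0]]'|grep -E 'pos|wrist'
python3 -m pendant '[[0,0,0,0,0,0],[0,0,0,0,0,0],[0,0,0,0,0,0],[0,0,0,0,0,0],[0,0,-0.005,0,0,0],[0,0,-0.01,0,0,0],[0,0,-0.02,0,0,0],[0,0,-0.03,0,0,0],[0,0,-0.03,0,0,0],[0,0,-0.03,0,0,0],[0,0,0,0,0,0]]' 0.06
python3 - <<'E'
from m import *
f=grab('side'); P=cloud(f); hsv=cv2.cvtColor(f['color'],cv2.COLOR_RGB2HSV)
c=f['color'][220:480,20:340]; cv2.imwrite('pics/side_crop1.png',cv2.resize(c[:,:,::-1],None,fx=2.3,fy=2.3))
E
```

```text
eef_pos: [0.498, -0.3764, 0.1884]
wrist_force: [-2.0, 2.3, 4.4]
time: 8.2
eef_pos: [0.4991, -0.378, 0.3209]
eef_rot: [3.135, -0.011, -0.087]
wrist_force: [-0.5, 0.2, 0.6]
grip_width: 0.0599
gripper_force: 0.0
```

View pics/side_crop1.png

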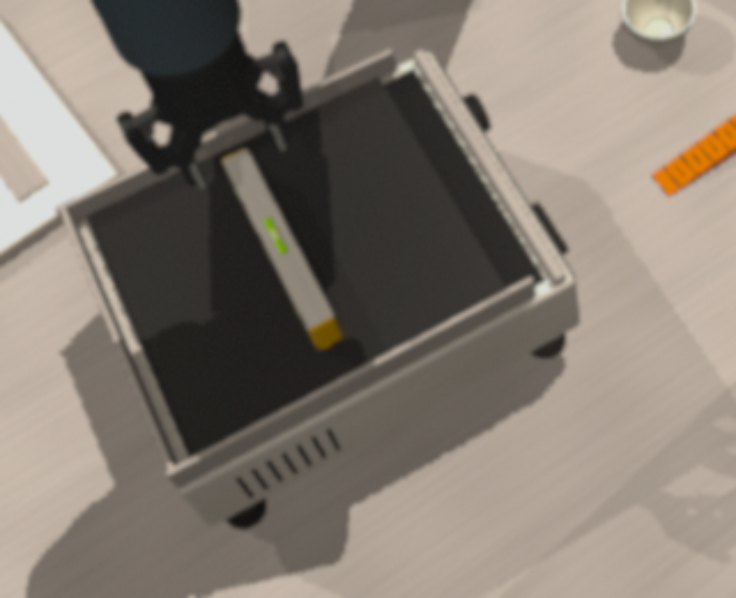

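The level stands upright on the plate, with its vial at about (275,235) in the crop. The hanging front foot is visible at (548,345). Next is the shim.

Run:
```python
from to import *
print(telemetry.observe()['joints']); tgt(.5625,.137,.16,-90)
f=load('side'); P=cloud(f); hsv=cv2.cvtColor(f['color'],cv2.COLOR_RGB2HSV); m=np.zeros((480,640),bool); m[255:310,295:370]=1
Q=P[m&(f['range_z']>0)&(P[:,:,2]<.1)&(hsv[:,:,1]>150)&(hsv[:,:,0]<20)];print(cv2.boxPoints(cv2.minAreaRect(Q[:,:2].astype(np.float32))))
```

```text
[-0.397   0.408   0.5588  0.0016 -1.7126  1.8813]
shift [  17.3847 -518.5024  155.7033] turn deg [-0.1504 -0.5573 85.0317] t 8.25 F [-0.0218  1.1613 -0.9108] pos [ 0.4991 -0.3773  0.3177] w 0.06011544728155478
[[ 0.5442 -0.0076]
 [ 0.5808 -0.008 ]
 [ 0.5824  0.1545]
 [ 0.5458  0.1549]]
```

```bash
python3 -m pendant '[[0,-0.03,0,0,0,0],[0,-0.04,0,0,0,0],[0,-0.04,0,0,0,0],[0,-0.04,0,0,0,0],[0,-0.04,0,0,0,0],[0,-0.04,0,0,0,0],[0,-0.04,0,0,0,0],[0,-0.04,0,0,0,0],[0,-0.04,0,0,0,0],[0,-0.04,0,0,0,0],[0,-0.04,0,0,0,0],[0,-0.04,0,0,0,0]]'
python3 -m pendant '[[0,0,0.013,0,0,7.1],[0,0,0.013,0,0,7.1],[0,0,0.013,0,0,7.1],[0,0,0.013,0,0,7.1],[0,0,0.013,0,0,7.1],[0,0,0.013,0,0,7.1],[0,0,0.013,0,0,7.1],[0,0,0.013,0,0,7.1],[0,0,0.013,0,0,7.1],[0,0,0.013,0,0,7.1],[0,0,0.013,0,0,7.1],[0,0,0.013,0,0,7.1]]'
python3 to.py .5625 .137 .16 -90
```

```text
time: 9.25
eef_pos: [0.5382, 0.094, 0.3129]
eef_rot: [-3.141, -0.0, -0.086]
wrist_force: [1.5, -0.6, 0.0]
grip_width: 0.0601
gripper_force: 0.0
time: 10.25
eef_pos: [0.5384, 0.092, 0.156]
eef_rot: [3.141, -0.0, -1.58]
wrist_force: [0.8, 0.0, -0.1]
grip_width: 0.0602
gripper_force: 0.0
shift [-45.2314 -23.681   -4.053 ] turn deg [ 0.0152 -0.0047 -0.5016] t 10.25 F [ 0.7818  0.0156 -0.1094] pos [0.5384 0.092  0.156 ] w 0.06015632460020996
```

```bash
python3 -m pendant '[[-0.023,-0.012,0,0,0,0],[-0.022,-0.012,0,0,0,0],[0,0,0,0,0,0],[0,0,0,0,0,0]]'
python3 - <<'E'
from to import *
f=grab('wrist'); tgt(.5625,.137,.018,-90); P=cloud(f); hsv=cv2.cvtColor(f['color'],cv2.COLOR_RGB2HSV)
m=(f['range_z']>0)&(hsv[:,:,1]>150)&(hsv[:,:,0]<20)
Q=P[m&(P[:,:,2]<.06)]; print(rect(Q)); print(cv2.boxPoints(cv2.minAreaRect(Q[:,:2].astype(np.float32))))
Q=P[m&(P[:,:,2]<.06)&(P[:,:,2]>.0225)]; print('heel',rect(Q),Q[:,2].max())
cv2.imwrite('pics/wr2.png',f['color'][:,:,::-1])
E
```

```text
time: 10.58
eef_pos: [0.5629, 0.1378, 0.156]
eef_rot: [3.141, -0.0, -1.572]
wrist_force: [-1.0, -0.2, -0.9]
grip_width: 0.0599
gripper_force: 0.0
shift [  0.0746  -0.0157 138.2225] turn deg [ 0.0429 -0.0233 -0.1164] t 10.6333 F [-0.237   0.2611  0.1546] pos [0.5626 0.1371 0.1562] w 0.059748260435706746
(array([482.9, 137.7]), array([255.1, 481.7]), 77.84)
[[ 0.2206  0.0637]
 [ 0.6915 -0.0378]
 [ 0.7452  0.2116]
 [ 0.2743  0.3131]]
heel (array([495.8, 197.8]), array([132.1, 481.7]), 77.84) 0.03279390676852745
```

View pics/wr2.png

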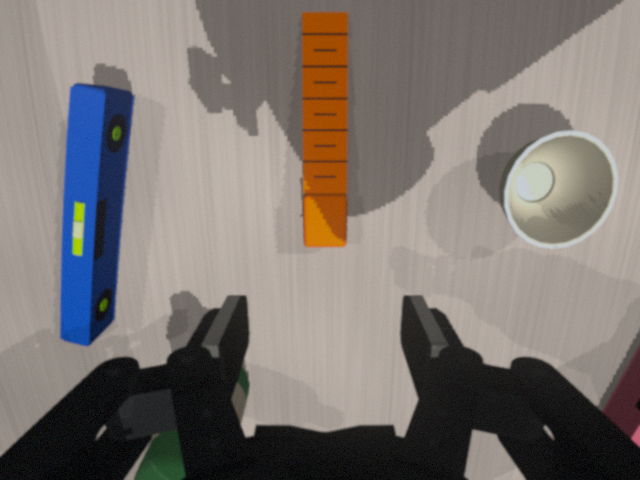

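The heel's top face spans (303–347, 196–246) and is centred between the fingers; the blade points away from it.

Run:
```python
from m import *
f=load('wrist'); print(atz(f,[[304,196],[347,196],[347,240],[303,240],[325,220]],.028)); print(atz(f,[[303,14],[347,14]],.002)); print(deep(f,[[325,215]]))
```

```text
[[0.5777 0.1191 0.028 ]
 [0.547  0.1192 0.028 ]
 [0.5465 0.1522 0.028 ]
 [0.579  0.1522 0.028 ]
 [0.5627 0.1369 0.028 ]]
[[ 0.5779 -0.0055  0.002 ]
 [ 0.5471 -0.0055  0.002 ]]
[[0.5627 0.1333 0.0274]]
```

```bash
python3 -m pendant '[[-0.002,0,0.015,0,0,0],[0,0,0.03,0,0,0],[0,0,0.035,0,0,0],[0,0,0.025,0,0,0],[0,0,0.017,0,0,0],[0,0,0.01,0,0,0],[0,0,0.004,0,0,0],[0,0,0,0,0,0],[0,0,0,0,0,0]]'
python3 -m pendant '[[0,0,0,0,0,0],[0,0,0,0,0,0],[0,0,0,0,0,0],[0,0,0,0,0,0],[0,0,0,0,0,0],[0,0,0,0,0,0]]' 0 60
```

```text
time: 11.38
eef_pos: [0.5636, 0.1391, 0.0218]
eef_rot: [-3.14, 0.001, -1.573]
wrist_force: [-0.6, -0.3, 0.0]
grip_width: 0.0599
gripper_force: 0.0
time: 11.88
eef_pos: [0.5632, 0.1392, 0.0213]
eef_rot: [-3.14, 0.0, -1.573]
wrist_force: [-1.4, -0.0, 6.1]
grip_width: 0.0004
gripper_force: 3.0
```

```bash
python3 -m pendant '[[0,0,-0.005,0,0,0],[0,0,-0.02,0,0,0],[0,0,-0.04,0,0,0],[0,0,-0.035,0,0,0],[0,0,-0.03,0,0,0],[0,0,-0.01,0,0,0],[0,0,0,0,0,0]]' 0.06
python3 - <<'E'
from to import *
f=grab('wrist'); tgt(.5625,.139,.018,-90)
t=grab('top'); a=f['color']; b=cv2.resize(t['color'][190:260,270:380],(640,407)); cv2.imwrite('pics/wr3.png',cv2.resize(np.vstack([a,b])[:,:,::-1],(433,600)))
cv2.imwrite('pics/wr3w.png',a[:,:,::-1])
E
```

```text
time: 12.47
eef_pos: [0.5646, 0.1396, 0.1643]
eef_rot: [-3.135, 0.003, -1.573]
wrist_force: [0.2, 0.4, -0.1]
grip_width: 0.0599
gripper_force: 0.0
shift [  0.6493   1.1627 143.6939] turn deg [-0.1388  0.096  -0.1544] t 12.5167 F [-0.1985 -0.153  -0.7157] pos [0.5633 0.1394 0.1617] w 0.06010120663702577
```

View pics/wr3w.png

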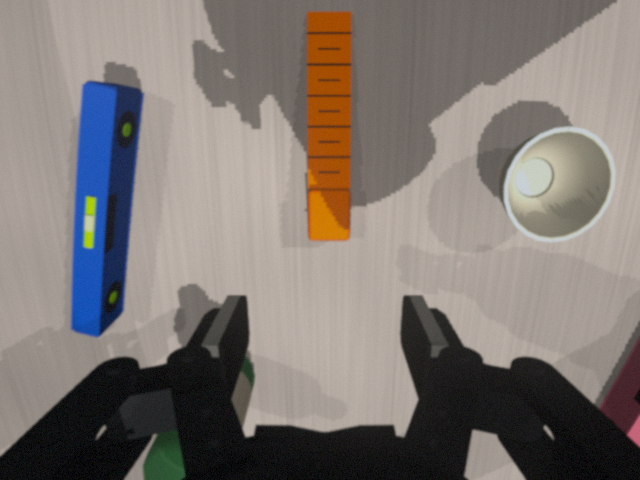

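Run:
```python
from m import *
f=load('wrist'); print(atz(f,[[307,190],[350,190],[350,234],[307,234]],.028)); print(atz(f,[[307,13],[351,13]],.002))
def box(u0,u1,v0,v1):
    m=np.zeros((480,640),bool); m[v0:v1,u0:u1]=1; return m
f=load('top'); P=cloud(f); hsv=cv2.cvtColor(f['color'],cv2.COLOR_RGB2HSV); ok=(f['range_z']>0)
Q=P[box(440,600,170,300)&ok&(P[:,:,2]>.19)&(P[:,:,2]<.22)]; Q=Q[(abs(Q[:,1]+.376)<.06)&(Q[:,0]<.625)&(Q[:,0]>.38)]; print('level top',rect(Q),len(Q))
o=box(280,365,210,242)&ok&(P[:,:,2]<.1)&(hsv[:,:,1]>120)&(hsv[:,:,0]<20); Q=P[o]; print('shim',rect(Q),len(Q)); print(np.c_[P[226,285:362:4]])
f=load('side'); P=cloud(f); ok=(f['range_z']>0)
Q=P[box(40,280,230,450)&ok&(P[:,:,2]>.19)&(P[:,:,2]<.22)]; Q=Q[(abs(Q[:,1]+.376)<.06)&(Q[:,0]<.615)&(Q[:,0]>.39)]; print('level side',rect(Q),len(Q))
w=load('wrist'); P=cloud(w); print('wrist z profile'); print(P[10:260:15,329])
```

```text
[[0.5786 0.1187 0.028 ]
 [0.5471 0.1187 0.028 ]
 [0.5466 0.1525 0.028 ]
 [0.5791 0.1524 0.028 ]]
[[ 0.5782 -0.0056  0.002 ]
 [ 0.5466 -0.0055  0.002 ]]
level top (array([ 497. , -376.6]), array([ 27.4, 200.9]), 85.0) 1228
shim (array([563.7,  67.4]), array([147.1,  35.5]), 89.95) 697
[[ 0.5647  0.1738  0.0021]
 [ 0.5184  0.1391  0.2765]
 [ 0.527   0.1354  0.2232]
 [ 0.5258  0.1266  0.2292]
 [ 0.5591  0.1306  0.0276]
 [ 0.5586  0.1204  0.0287]
 [ 0.5603  0.1107  0.0162]
 [ 0.56    0.1005  0.0162]
 [ 0.5594  0.0902  0.0176]
 [ 0.5599  0.08    0.0129]
 [ 0.5592  0.0697  0.0151]
 [ 0.5597  0.0594  0.01  ]
 [ 0.5594  0.0491  0.0097]
 [ 0.5598  0.0387  0.0055]
 [ 0.5591  0.0285  0.0077]
 [ 0.5597  0.0179  0.0017]
 [ 0.5594  0.0075  0.0018]
 [ 0.5589 -0.0028  0.0027]
 [ 0.5593 -0.0135 -0.002 ]
 [ 0.5583 -0.0235  0.0021]]
level side (array([ 498.2, -378.3]), array([ 24.5, 203.1]), 84.84) 1044
wrist z profile
[[ 0.5624 -0.0078  0.0006]
 [ 0.5624  0.0026  0.0021]
 [ 0.5624  0.0131  0.0039]
 [ 0.5624  0.0237  0.006 ]
 [ 0.5624  0.0341  0.0069]
 [ 0.5624  0.0446  0.0084]
 [ 0.5624  0.0552  0.0105]
 [ 0.5624  0.0659  0.0109]
 [ 0.5624  0.0766  0.0131]
 [ 0.5624  0.0874  0.0144]
 [ 0.5624  0.0983  0.0167]
 [ 0.5624  0.1093  0.0177]
 [ 0.5625  0.119   0.0263]
 [ 0.5625  0.1302  0.027 ]
 [ 0.5624  0.1423  0.0248]
 [ 0.5624  0.1536  0.0269]
 [ 0.5623  0.1757 -0.0008]]
```

The shim hasn't moved, so a gripper fully shut inside the heel's volume can't be right. I'll retry and look at the grasp itself.

```bash
python3 -m pendant '[[0,0.001,0.02,0,0,0],[0,0,0.035,0,0,0],[0,0,0.035,0,0,0],[0,0,0.025,0,0,0],[0,0,0.015,0,0,0],[0,0,0.008,0,0,0],[0,0,0.004,0,0,0],[0,0,0,0,0,0],[0,0,0,0,0,0]]'
python3 -m pendant '[[0,0,0,0,0,0],[0,0,0,0,0,0],[0,0,0,0,0,0],[0,0,0,0,0,0]]' 0.03 40
python3 - <<'E'
from to import *
f=grab('wrist'); tgt(.5625,.139,.018,-90); cv2.imwrite('pics/wr4.png',f['color'][:,:,::-1])
s=telemetry.observe(); print(s['gripper_force'])
E
```

```text
time: 13.32
eef_pos: [0.5622, 0.1391, 0.0191]
eef_rot: [-3.141, 0.0, -1.573]
wrist_force: [0.6, 0.5, 0.1]
grip_width: 0.0601
gripper_force: 0.0
time: 13.65
eef_pos: [0.5624, 0.1393, 0.0197]
eef_rot: [-3.14, 0.001, -1.573]
wrist_force: [-0.5, -0.0, 4.7]
grip_width: 0.0303
gripper_force: 19.0
shift [ 0.3038 -0.0454  1.6642] turn deg [-0.1135  0.044  -0.1316] t 13.7 F [-0.4516  0.7021  5.1794] pos [0.5625 0.1393 0.0197] w 0.03062769056553233
19.19956237077713
```

View pics/wr4.png

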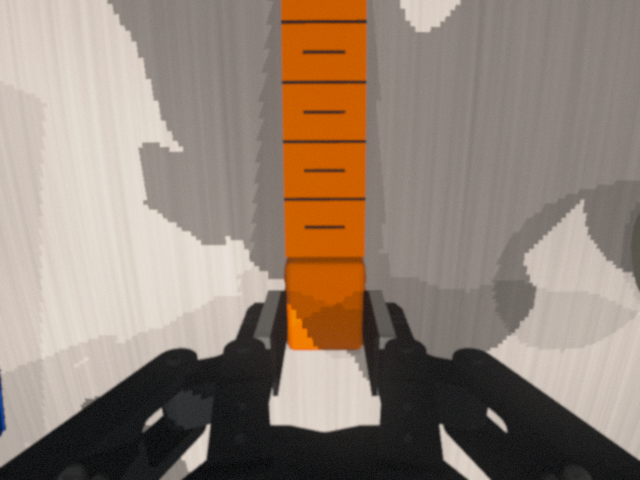

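The pads hold the heel, which spans (285–365, 258–350). Now to tighten the grip carefully.

```bash
python3 -m pendant '[[0,0,0,0,0,0],[0,0,0,0,0,0],[0,0,0,0,0,0],[0,0,0,0,0,0]]' 0.02 50
python3 to.py .6 0 .02 -95
```

```text
time: 14.03
eef_pos: [0.5624, 0.1393, 0.0199]
eef_rot: [-3.14, 0.001, -1.573]
wrist_force: [-2.6, 0.3, 7.4]
grip_width: 0.0279
gripper_force: 48.7
shift [139.2119 -37.8439  -0.0893] turn deg [-0.1139  0.0403  4.8799] t 14.0333 F [-2.6201  0.3239  7.4085] pos [0.5624 0.1393 0.0199] w 0.02793133417075787
```

```bash
python3 -m pendant '[[0,0,-0.001,0,0,0],[0,0,-0.001,0,0,0],[0,0,0,0,0,0]]' - 45
python3 -m pendant '[[0.005,0,0,0,0,0],[0.01,0,0,0,0,0],[0.01,0,0,0,0,0],[0.01,0,0,0,0,0]]'
```

```text
time: 14.28
eef_pos: [0.5616, 0.1389, 0.0204]
eef_rot: [3.141, 0.0, -1.574]
wrist_force: [0.7, -0.4, -0.3]
grip_width: 0.028
gripper_force: 44.5
time: 14.62
eef_pos: [0.5614, 0.1026, 0.0203]
eef_rot: [3.141, -0.0, -1.574]
wrist_force: [0.1, 0.3, -0.7]
grip_width: 0.0278
gripper_force: 44.5
```

```bash
python3 -m pendant '[[0.012,0,0,0,0,0],[0.02,0,0,0,0,0],[0.02,0,0,0,0,0],[0.02,0,0,0,0,0],[0.02,-0.01,0,0,0,0],[0.02,-0.02,0,0,0,0],[0.009,-0.02,0,0,0,0],[0,-0.02,0,0,0,0],[0,-0.015,0,0,0,0],[0,-0.007,0,0,0,2.5],[0,0,0,0,0,2.5],[0,0,0,0,0,0]]'
python3 - <<'E'
from to import *
tgt(.6547,-.0172,.0205,-95)
f=grab('wrist'); cv2.imwrite('pics/wr5.png',f['color'][:,:,::-1])
E
```

```text
time: 15.62
eef_pos: [0.6535, -0.0186, 0.0201]
eef_rot: [3.141, -0.0, -1.663]
wrist_force: [0.6, 0.4, -0.2]
grip_width: 0.0278
gripper_force: 44.7
shift [-1.4911 -1.0802 -0.3681] turn deg [ 0.0135 -0.0098 -0.2977] t 15.6167 F [ 0.578   0.4069 -0.2303] pos [ 0.6535 -0.0186  0.0201] w 0.027800588001299975
```

View pics/wr5.png

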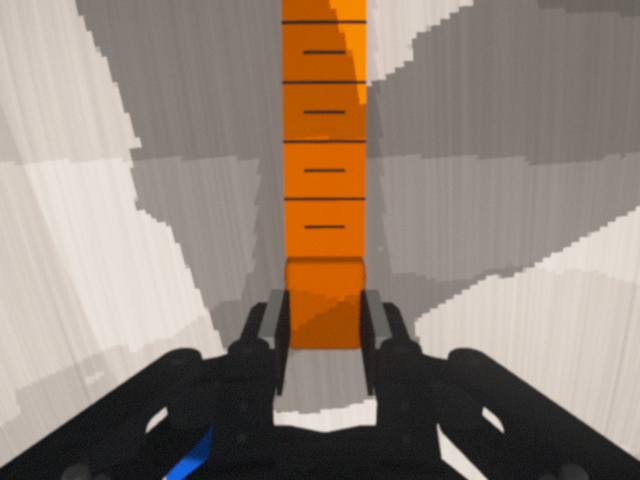

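The shim is still held straight in the grip. A side-view crop will check how it lines up with the foot.

Run:
```python
from m import *
f=grab('side'); P=cloud(f)
c=f['color'][270:400,215:385]; cv2.imwrite('pics/side_crop2.png',cv2.resize(c[:,:,::-1],None,fx=4.5,fy=4.5,interpolation=cv2.INTER_CUBIC))
# predicted foot circle bottom and tip pixel
K=np.array([[f['fx'],0,f['cx']],[0,f['fy'],f['cy']],[0,0,1]]); Rm=rot(f['orientation'])
def px(p):
    q=(np.array(p)-f['eye'])@Rm; q=q*[1,-1,-1]; return (cv2.projectPoints(q.reshape(-1,1,3),np.zeros(3),np.zeros(3),K,np.array(f['dist_coeffs']))[0].reshape(-1,2)-[215,270])*4.5
a=np.radians([-5,40,85,-50]); 
c=np.array([.6385,-.2025]); print('foot bottom rim at z 6mm',px(np.c_[c[0]+.02*np.cos(a),c[1]+.02*np.sin(a),np.full(4,.006)]))
u=np.array([-.0872,-.9962]); h=np.array([.6535,-.018])
print('tip',px([[*(h+.146*u),.002]]),'casing corner z.052',px([[*(c+.036*-u*0-.03*u+.026*np.array([.9962,-.0872])),.052]]))
```

```text
foot bottom rim at z 6mm [[210.7203 465.4365]
 [229.659  442.3812]
 [226.013  414.5372]
 [180.2089 469.9187]]
tip [[258.1989 397.8602]] casing corner z.052 [[264.4516 407.3231]]
```

View pics/side_crop2.png

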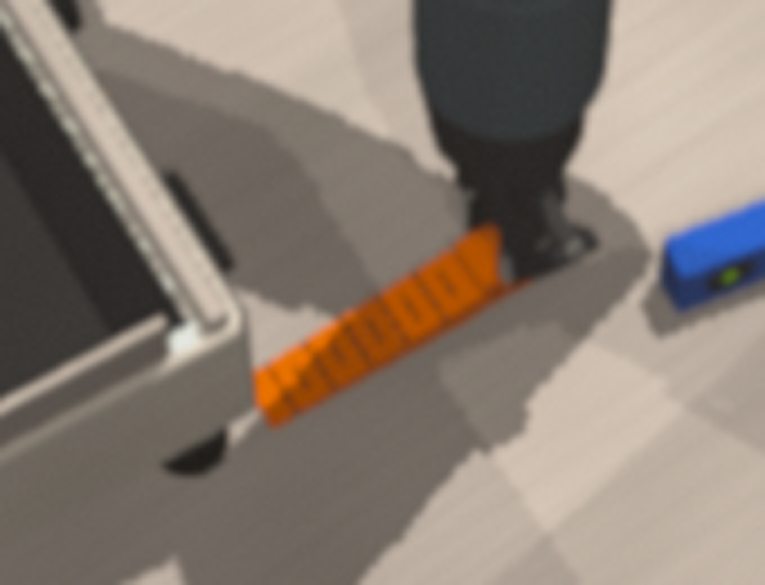

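Foot rim is at about (195,473) and (228,435), where I predicted it, and the tip at (265,400) lines up. Advancing.

```bash
python3 -m pendant '[[0.006,-0.001,0,0,0,0],[0.009,0,0,0,0,0],[0.009,0,0,0,0,0],[0.006,0,0,0,0,0],[0.002,0,0,0,0,0],[0,0,0,0,0,0]]'|grep -E 'pos|wrist'
python3 -m pendant '[[0.003,0,0,0,0,0],[0,0,0,0,0,0]]'|grep -E 'pos|wrist'
python3 -m pendant '[[0.003,0,0,0,0,0],[0,0,0,0,0,0]]'|grep -E 'pos|wrist'
python3 -m pendant '[[0.003,0,0,0,0,0],[0,0,0,0,0,0]]'|grep -E 'pos|wrist'
```

```text
eef_pos: [0.6513, -0.0502, 0.0205]
wrist_force: [-0.3, 0.6, -0.1]
eef_pos: [0.6512, -0.0524, 0.0205]
wrist_force: [0.4, -0.1, -0.3]
eef_pos: [0.6509, -0.0554, 0.0205]
wrist_force: [-0.7, -0.1, -0.8]
eef_pos: [0.6506, -0.0585, 0.0205]
wrist_force: [0.1, 0.3, -0.4]
```

```bash
python3 -m pendant '[[0.003,0,0,0,0,0],[0,0,0,0,0,0],[0,0,0,0,0,0]]'|grep -E 'pos|wrist'
python3 -m pendant '[[0.003,0,0,0,0,0],[0,0,0,0,0,0],[0,0,0,0,0,0]]'|grep -E 'pos|wrist'
python3 -m pendant '[[0.003,0,0,0,0,0],[0,0,0,0,0,0],[0,0,0,0,0,0]]'|grep -E 'pos|wrist'
```

```text
eef_pos: [0.6504, -0.0613, 0.0205]
wrist_force: [0.8, -0.5, -0.1]
eef_pos: [0.6501, -0.0643, 0.0205]
wrist_force: [0.3, -0.5, -0.2]
eef_pos: [0.6498, -0.0673, 0.0205]
wrist_force: [-0.1, -0.0, -1.0]
```

```bash
python3 -m pendant '[[0.003,0,0,0,0,0],[0,0,0,0,0,0],[0,0,0,0,0,0]]'|grep -E 'pos|wrist'
python3 -m pendant '[[0.003,0,0,0,0,0],[0,0,0,0,0,0],[0,0,0,0,0,0]]'|grep -E 'pos|wrist'
```

```text
eef_pos: [0.6495, -0.0703, 0.0205]
wrist_force: [-0.1, -0.7, -1.0]
eef_pos: [0.6493, -0.0732, 0.0205]
wrist_force: [-0.3, 0.7, -1.2]
```

```bash
python3 -m pendant '[[0.003,0,0,0,0,0],[0,0,0,0,0,0],[0,0,0,0,0,0]]'|grep -E 'pos|wrist'
python3 -m pendant '[[0.003,0,0,0,0,0],[0,0,0,0,0,0],[0,0,0,0,0,0]]'|grep -E 'pos|wrist|grip'
```

```text
eef_pos: [0.6491, -0.0759, 0.0204]
wrist_force: [-0.2, 3.4, -0.1]
eef_pos: [0.6489, -0.0786, 0.0205]
wrist_force: [0.2, 4.2, -0.5]
grip_width: 0.0278
gripper_force: 44.4
```

```bash
python3 -m pendant '[[0.003,0,0,0,0,0],[0,0,0,0,0,0],[0,0,0,0,0,0]]'|grep -E 'pos|wrist'
python3 -m pendant '[[0.003,0,0,0,0,0],[0,0,0,0,0,0],[0,0,0,0,0,0]]'|grep -E 'pos|wrist'
python3 -m pendant '[[0.001,0,0,0,0,0],[0,0,0,0,0,0],[0,0,0,0,0,0],[0,0,0,0,0,0]]'
python3 - <<'E'
from m import *
f=grab('wrist'); a=f['color']; t=grab('side'); b=t['color'][230:400,150:377]; b=cv2.resize(b,(640,480),interpolation=cv2.INTER_CUBIC)
cv2.imwrite('pics/fin.png',cv2.resize(np.hstack([a,b])[:,:,::-1],(800,300)))
E
```

```text
eef_pos: [0.6487, -0.0813, 0.0204]
wrist_force: [0.2, 5.1, -0.5]
eef_pos: [0.6485, -0.0837, 0.0203]
wrist_force: [1.0, 7.4, -1.4]
time: 19.3
eef_pos: [0.6485, -0.0841, 0.0203]
eef_rot: [-3.141, 0.003, -1.66]
wrist_force: [1.9, 8.9, -1.0]
grip_width: 0.0278
gripper_force: 44.5
```

View pics/fin.png

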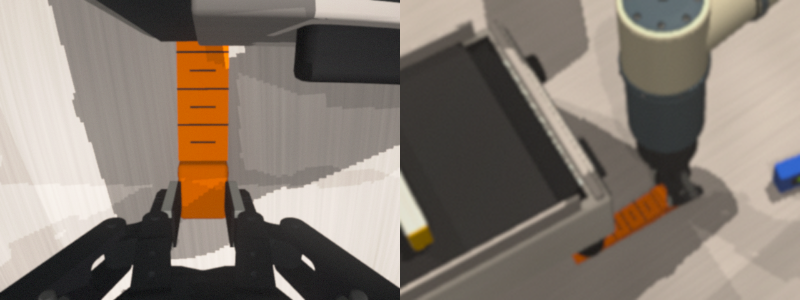

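The blade runs straight under the casing at (203,45), and its tip shows just past the foot at (580,258). The heel hasn't shifted in the grip, and the drag is about 9 N, so the fit is snug.

```bash
python3 -c "
from cell import ticket; print(ticket.sign_off())"
```

```text
the job is handed in; nothing more can be done
None
```

I handed the job in at about 19 s: the level is standing released on the plate, and the shim is still held flat under the middle of the hanging foot with about 9 N of drag, roughly 1.5 mm of squash by my estimate. My first grip on the shim missed without moving it.

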